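# Set a plate in the drilling jig and swing the hold-down over it

## Robot

A 6-joint arm with a two-finger parallel gripper is mounted at the origin on the work surface. World frame = base frame: x ahead of the robot, y to its left, z up, the work surface at z = 0. Lengths are in m, angles in rad, forces in N, time in s.
With the tool pointing down it reaches from about 0.35 to 0.85 m from the base axis. Payload 8.1 kg.
Tool frame: the origin (TCP) lies on the centre line of the jaws, within the pads' length; the fingertips stand robot.tips_ahead ahead of it and the grasp point (between the pads) lies 6 mm ahead of it (robot.tips_ahead is the distance from the TCP to the fingertips, in m); z points along the fingers, y is the line along which they close (so a half turn about z gives the same grasp; the last joint's range is limited). The gripper opens to 93 mm and grips with 3 to 60 N. Pads are 15 mm wide; open, the fingers measure 128 mm over their backs; the gripper's body (75 mm by 188 mm) begins 65 mm behind the grasp point.
Start: joints at [1.072, 0.13, 1.488, -0, 1.523, -0.085], TCP at [0.241, 0.549, 0.244] pointing down, gripper open.
Joint ranges: [-2.96, 2.96], [-0.89, 2.26], [0.02, 2.5], [-1.34, 4.48], [0, 2.73], [-2.66, 2.66]. Speed limits (rad/s): [2.39, 2.39, 2.79, 3.14, 3.14, 3.14].

## Interface

Orientations are given as a rotation vector (axis times angle).
In Python, from plant import robot gives the robot as it stands.
- The arm moves only by the tool apply_moves, never from a script. Its arguments are lists of equal length, an entry for each row: "delta_pos": the shift along the tool's x, y, z in cm, a list of three; "twist": the turn about the tool's z in rad. A call has 1 to 8 rows; each row shifts and turns the commanded pose from where the row before left it, along the tool's axes as they then stand; what a row does not reach is not made up. A row lasts 1/8 s, in which the tool goes at most 62.5 mm and 10.7 degrees, less where a joint would pass 70% of its speed; a pose out of reach is approached as far as the arm can. A call with a gripper value outside its range is refused whole. "gripper" is the finger opening in cm, from 0 to 9.3, set as the call begins (left out, the last holds). The fingers move at their own pace and stop on an object; "squeeze" is the grip in N (left out, the last holds). Time passes only in rows, so rows that do not move let the fingers close. It gives the time, the measured TCP pose, the force, the opening and the grip force at its end, in the units of the state.
- robot.read_state(): the state, without advancing time (a new reading comes with each control period).
- robot.read_camera(name): name is "scene" or "top" or "wrist"; returns a dict with "frame" (480x640x3 uint8, red, green, blue), "vertical_fov" (degrees; the focal length in pixels is half the picture's height over the tangent of half this angle, whatever the lens; pixels are square), "cx", "cy" (the principal point, pixels), "k1" (the pictures are not rectified: a ray, as slopes to the right and down, at radius r is drawn at 1 + k1 r^2 times it, then the intrinsics apply), "R" (3x3) and "t" (3): a world point X has camera coordinates R X + t. Camera axes: x right, y down, z forward; pixel columns grow to the right and rows downward; lengths in m; the calibration is good to about 2 mm. A picture is of the moment at which its call begins. There is no depth.
- robot.close_job(): hands the job in; it is judged then, once.
The state is a dict: "t": time; "q": joint angles; "dq": joint speeds; "joint_torque": joint torques, N m; "tool_pos": TCP position; "orientation": TCP orientation; "force": force on the tool from outside, world axes, zero at the start; "wrist_torque": the same for the moment, N m; "opening": finger opening in m; "gripper_force": force on a finger pad.
Only numpy, scipy, OpenCV 4.12 (cv2) and the standard library are available. Lean on these libraries where they do the work, as an engineer would, in place of code of your own. Each camera call takes 0.05 s, during which the arm holds its last target. There are 200 camera calls.

## Task

Slide the aluminium plate along the blue jig base, without lifting it, until it sits square and flush against both steel fences, tight in their corner. Then swing the red hold-down bar by its black peg all the way round to its stop, so that it lies straight across the plate, and leave the plate flush. Leave everything else on the bench where it is.

Things in the scene. Friction and masses are not known exactly. Their poses are not given: they have to be found in the camera images.
- jig: Drilling jig bolted to the bench: blue base 190 x 250 mm, 10 mm thick (it spans x -100 to +90, y -130 to +120 mm of this frame). Origin on the bench surface under the base, z up. Two steel fences, 22 mm thick, stand 16 mm above the base top: the far one runs along y (-112 to +120 mm) with its inner face at x = +50 mm, the left one along x (-80 to +50 mm) with its inner face at y = +90 mm.
- jig_corner (a point): Inner corner where the two fence faces meet, on the base's top; axes as the jig's.
- plate: Loose aluminium plate, 70 mm along its x, 110 mm along its y, 20 mm thick, about 0.4 kg, with four small and one large dark round mark on its top. Origin at the centre of its underside, z up. It starts on the jig base, clear of both fences and askew by at most 0.25 rad to the jig; its axes match the jig's when it is home.
- plate_corner (a point): The plate's underside corner that belongs in the fence corner (plate frame x +35, y +55 mm).
- clamp (a joint): Swing of the red hold-down bar about its upright pivot, rad, clockwise from above. 0: parked, pointing 0.3 rad outward (+x) of the jig's -y direction; 1.571 + 0.3 = 1.871: at its stop, pointing along the jig's -x across the plate. It turns stiffly (about 1.5 N at the peg) and stays where left.
- clamp_pivot (a point): On the hold-down's pivot axis, mid-thickness of the bar, 39 mm above the bench, fixed to the jig above the far fence. Bar 20 mm wide, 8 mm thick, reaching 86 mm from the pivot, its underside 25 mm above the base top (5 mm above the plate).
- clamp_peg (a point): Black upright peg of the hold-down, 16 mm in diameter, 22 mm tall, standing on the bar 70 mm from the pivot. The point lies on its axis, 65 mm above the bench (its top); its foot is 43 mm above the bench.
- try_square: Try square lying flat left of the jig: black stock 22 x 85 x 14 mm, steel blade 120 mm along its x. Origin under the stock's centre. Leave alone.
- wrench: Steel wrench, 170 mm, lying on the bench right of the jig. Origin under its middle. Leave alone.
- spray_can: Spray can, 66 mm across, 170 mm tall, green label. Origin under its centre. Leave alone.
- oil_bottle: Grey bottle, 70 mm across, 170 mm tall, red cap. Origin under its centre. Leave alone.
- bucket: Small yellow bucket, 110 mm across, 110 mm tall. Origin under its centre. Leave alone.
- black_tray: Open black tray of nuts, 200 x 130 x 45 mm. Origin under its centre. Leave alone.
- carton: Cardboard carton, 110 x 80 x 70 mm. Origin under its centre. Leave alone.
Things that resemble listed ones, but are neither listed nor needed, are in the scene too. Leave any pink or turquoise look-alike of the plate alone.

How it is judged:
On the way, in this order (a step that is already met when the one before it is completed fails the run):
1. plate square and flush against both fences (within 2 mm and 0.02 rad) with the hold-down still clear of it (x of plate_corner in the frame of jig_corner above -0.002 m and y of plate_corner in the frame of jig_corner above -0.002 m and angle between the x axis of plate and the x axis of jig, either way round below 0.02 rad and z of plate_corner in the frame of jig_corner below 0.003 m and value of joint clamp below 0.8 rad), for 0.2 s.
2. hold-down swung round to its stop (within 0.1 rad), plate still flush (x of plate_corner in the frame of jig_corner above -0.002 m and y of plate_corner in the frame of jig_corner above -0.002 m and angle between the x axis of plate and the x axis of jig, either way round below 0.02 rad and z of plate_corner in the frame of jig_corner below 0.003 m and value of joint clamp above 1.77 rad), for 0.2 s.
At the end, for the whole second after the job is handed in: The plate lies flat on the jig base with its corner within 2 mm of both fence faces and square to them within 0.02 rad, the hold-down is within 0.1 rad of its stop across the plate, and both are at rest (all of step 2 and linear speed of plate below 0.01 m/s and velocity of joint clamp below 0.05 rad/s); the robot touches nothing.
It fails at once if the plate is lifted off the jig base (its origin more than 10 mm above it) or tipped by more than 0.2 rad (z of plate in the frame of jig_corner above 0.01 m or angle between plate's own z axis and vertical above 0.2 rad).
It fails at once if a bystander is pushed more than 20 mm from its place (distance of any of try_square, wrench, spray_can, oil_bottle, bucket, black_tray, carton from where it was at the start of the episode above 0.02 m).
It also fails if it takes over 69 s, if anything falls off the work surface, if the arm or the gripper's body presses on something with over 40 N, if the wrist force passes 120 N, or if a joint passes its speed limit or range.

## Working session

There is one attempt and no reset: what is moved stays moved. The work goes in short steps, Python scripts to look and compute and a tool call to move; the robot and the scene stay as the last step left them, time stands still between calls to the robot, and variables do not carry over. Pictures are saved under pics/ and viewed, at most 10 in all, crops included, and the job is handed in when it is done.

Besides the shell and the picture viewer there is one more tool, called after "Emit:" as a command line: name --pt "numbers of a row" for each row, then --argument value for the rest. apply_moves: Moves the arm, as the interface text tells. Its arguments: {"type":"object","properties":{"delta_pos":{"type":"array"},"twist":{"type":"array"},"gripper":{"type":"number"},"squeeze":{"type":"number"}},"required":["delta_pos","twist"]}

```bash
mkdir -p pics; ls
cat > h.py <<'E'
import numpy as np, cv2
from plant import robot
def cam(n):
    c=robot.read_camera(n); c['R']=np.array(c['R']); c['t']=np.array(c['t'])
    h=c['frame'].shape[0]; c['f']=h/2/np.tan(np.radians(c['vertical_fov'])/2); return c
def ray(c,u,v):
    x=(u-c['cx'])/c['f']; y=(v-c['cy'])/c['f']; rd=np.hypot(x,y); r=rd
    for _ in range(30): r=rd/(1+c['k1']*r*r)
    s=r/rd if rd>0 else 1
    return -c['R'].T@c['t'], c['R'].T@np.array([x*s,y*s,1])
def plane(c,u,v,z):
    o,d=ray(c,u,v); return o+d*(z-o[2])/d[2]
def proj(c,X):
    p=c['R']@np.array(X)+c['t']; x,y=p[:2]/p[2]; k=1+c['k1']*(x*x+y*y)
    return np.array([c['cx']+c['f']*x*k, c['cy']+c['f']*y*k])
def save(c,n,crop=None,s=1):
    im=c['frame'][:,:,::-1]
    if crop: im=im[crop[1]:crop[3],crop[0]:crop[2]]
    cv2.imwrite('pics/'+n+'.png',cv2.resize(im,None,fx=s,fy=s,interpolation=cv2.INTER_CUBIC))
E
python3 - <<'E'
from h import *
for n in('top','scene'):
    c=cam(n); save(c,n+'0'); print(n,c['f'],c['k1'],-c['R'].T@c['t'])
s=robot.read_state(); print(robot.tips_ahead,s['t'],s['tool_pos'],s['orientation'],s['force'])
E
```

```text
pics
top 546.2129972957733 -0.09702447814624826 [ 0.16287559 -0.0349383   1.54146408]
scene 520.5389814935014 -0.07598742369256348 [ 1.2492658  -0.57267182  0.86346836]
0.025 0.1 [0.24104582 0.54894321 0.24269165] [-6.45328365e-01 -3.07413484e+00  2.47924375e-03] [ 0.57206299 -0.40414296 -0.19490061]
```

View pics/top0.png

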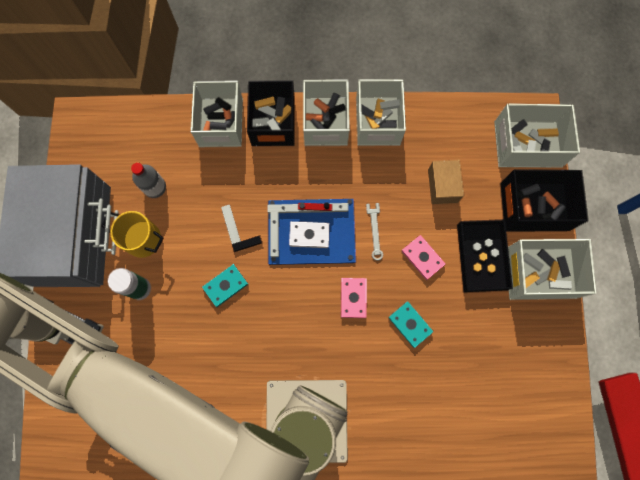

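View pics/scene0.png

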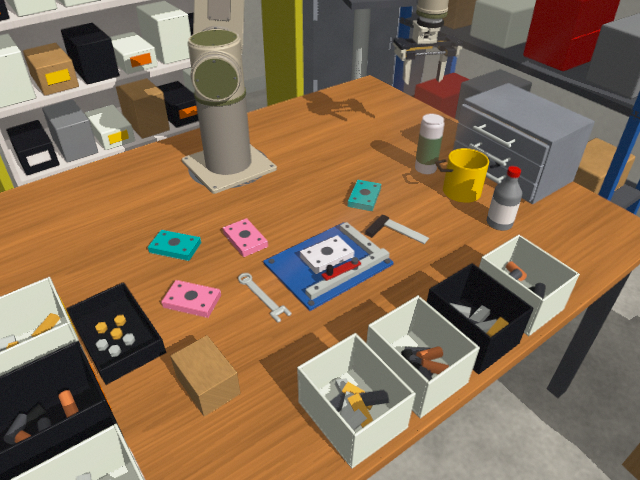

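Top view: jig at about (311,232), far fence along row 208, left fence along column 275, plate centred near (309,234), red bar at (315,207). Next I measure these.

```bash
cat > m.py <<'E'
from h import *
def fit(c,mask,z):
    n,l,st,ce=cv2.connectedComponentsWithStats(mask.astype(np.uint8))
    i=1+np.argmax(st[1:,4]); k=max(cv2.findContours((l==i).astype(np.uint8),0,cv2.CHAIN_APPROX_NONE)[0],key=cv2.contourArea)
    P=np.array([plane(c,u,v,z)[:2] for u,v in k[:,0]])
    r=cv2.minAreaRect((P*1000).astype(np.float32)); return r,cv2.boxPoints(r),st[i]
E
python3 - <<'E'
from m import *
c=cam('top'); im=c['frame'].astype(int); R,G,B=im[...,0],im[...,1],im[...,2]
yy,xx=np.mgrid[:480,:640]; roi=(xx>255)&(xx<365)&(yy>190)&(yy<275)
print('base',fit(c,roi&(B>R+40),.010))
blob=(xx>284)&(xx<335)&(yy>216)&(yy<252)&(R>170)&(abs(R-B)<40)
k=cv2.morphologyEx(blob.astype(np.uint8),cv2.MORPH_CLOSE,np.ones((9,9)))
print('plate',fit(c,k,.030))
print('red',fit(c,roi&(R>G+60)&(R>B+60),.043))
save(c,'topcrop',(255,190,365,272),7)
E
```

```text
base (((527.7506713867188, -14.554771423339844), (186.8528594970703, 245.04762268066406), 0.8515990376472473), array([[ 432.51352,  106.56694],
       [ 436.1556 , -138.45361],
       [ 622.9878 , -135.67648],
       [ 619.3457 ,  109.34407]], dtype=float32), array([ 269,  199,   86,   65, 2922], dtype=int32))
plate (((515.1976928710938, -7.340381622314453), (110.61631774902344, 69.15967559814453), 87.2887954711914), array([[478.04037 , -60.950943],
       [547.1227  , -64.22232 ],
       [552.355   ,  46.27018 ],
       [483.2727  ,  49.541557]], dtype=float32), array([289, 222,  40,  25, 924], dtype=int32))
red (((517.5875244140625, -10.487884521484375), (310.124755859375, 240.83934020996094), 89.50582122802734), array([[ 395.83493, -164.50589],
       [ 636.6653 , -166.5831 ],
       [ 639.3401 ,  143.53012],
       [ 398.50977,  145.60733]], dtype=float32), array([ 256,  191,  109,   84, 2909], dtype=int32))
```

View pics/topcrop.png

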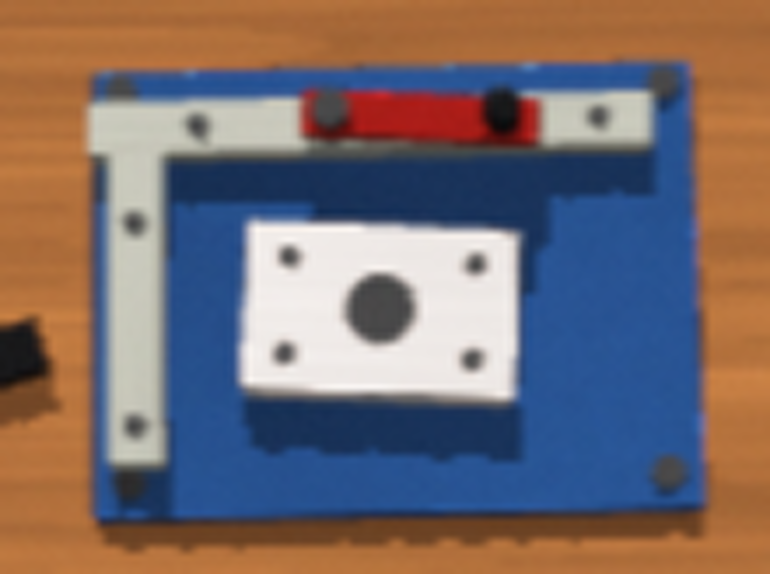

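Crop: the bar's grey pivot is at crop (330,108) and the peg at (502,108). The plate is slightly clockwise to the jig. I'll move over the jig for a close wrist view.

Emit:
apply_moves --pt "-3.85 -3.4 0" --pt "-3.85 -3.4 0" --pt "-3.85 -3.4 0" --pt "-3.85 -3.4 0" --pt "-3.85 -3.4 0" --pt "-3.85 -3.4 0" --pt "-3.85 -3.4 0" --pt "-3.85 -3.4 0" --twist '[0,0,0,0,0,0,0,0]' --gripper 0

```text
t: 1.15
tool_pos: [0.4142, 0.1749, 0.2435]
orientation: [0.645, 3.075, 0.0]
force: [0.1, 0.2, -0.3]
opening: 0.0177
gripper_force: 0.0
```

Emit:
apply_moves --pt "-3.85 -3.4 0" --pt "-3.85 -3.4 0" --pt "-3.85 -3.4 0" --pt "-3.85 -3.4 0" --pt "0 0 0" --pt "0 0 0" --pt "0 0 0" --pt "0 0 0" --twist '[0,0,0,0,-0.143,-0.143,-0.143,0]'

```text
t: 2.15
tool_pos: [0.5, -0.01, 0.2434]
orientation: [0.022, -3.141, -0.0]
force: [0.5, -0.3, 0.1]
opening: 0.0003
gripper_force: 0.0
```

```bash
cat > st.py <<'E'
from h import *
from scipy.spatial.transform import Rotation as Ro
s=robot.read_state(); M=Ro.from_rotvec(s['orientation']).as_matrix()
print(round(s['t'],2),np.round(s['tool_pos'],4),'xt',np.round(M[:,0],4),'yt',np.round(M[:,1],4),'zt',np.round(M[:,2],4),'F',np.round(s['force'],1),s['opening'])
E
python3 - <<'E'
import st
from h import *
c=cam('wrist'); save(c,'w0'); print(-c['R'].T@c['t'])
E
```

```text
2.15 [ 0.5    -0.01    0.2434] xt [-9.999e-01 -1.420e-02  5.000e-04] yt [-1.420e-02  9.999e-01  1.000e-04] zt [-5.e-04  1.e-04 -1.e+00] F [ 0.5 -0.3  0.1] 0.0002760261961043843
[ 0.43273438 -0.01078439  0.38509002]
```

View pics/w0.png

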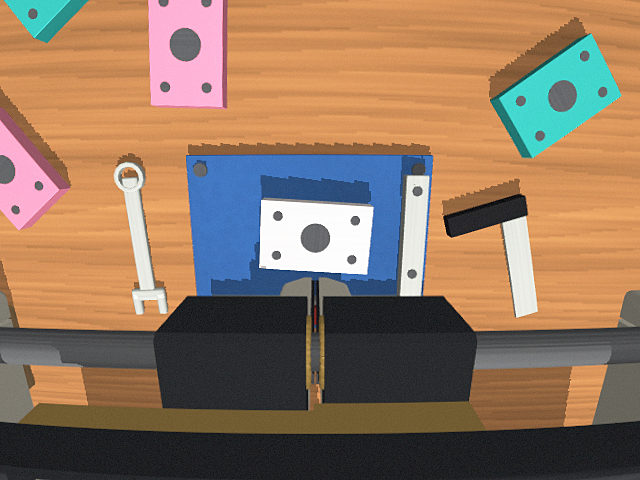

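Wrist view: plate at (316,237), left fence at (414,240), base's near edge at row 155. The far part is hidden by the gripper. I'll refine numbers from this.

Run:
```python
from m import *
c=cam('wrist'); im=c['frame'].astype(int); R,G,B=im[...,0],im[...,1],im[...,2]
yy,xx=np.mgrid[:480,:640]
bl=(xx>180)&(xx<440)&(yy>150)&(yy<290)&(B>R+40)
e=np.array([plane(c,u,np.where(bl[:,u])[0].min()-.5,.010)[:2] for u in range(200,425,3)])
p=np.polyfit(e[:,1],e[:,0],1); print('near edge x=',p)
r=np.array([plane(c,np.where(bl[v])[0].min()-.5,v,.010)[:2] for v in range(165,285,3)])
q=np.polyfit(r[:,0],r[:,1],1); print('right edge y=',q, np.polyval(q,.53))
k=cv2.morphologyEx(((xx>240)&(xx<385)&(yy>190)&(yy<276)&(R>190)&(B>190)).astype(np.uint8),cv2.MORPH_CLOSE,np.ones((31,31)))
print('plate',fit(c,k,.030)[:2])
f=(xx>390)&(xx<440)&(yy>180)&(yy<280)&(abs(R-B)<30)&(R>150)
l=np.array([plane(c,np.where(f[v])[0].min()-.5,v,.026)[:2] for v in range(190,275,3)])
q=np.polyfit(l[:,0],l[:,1],1); print('left fence face y=',q,np.polyval(q,.55))
```

```text
near edge x= [-0.01296613  0.43325112]
right edge y= [ 0.01293133 -0.14636425] -0.13951064888181533
plate (((514.4093627929688, -9.414081573486328), (109.68822479248047, 69.5477523803711), 87.27413177490234), array([[477.0666  , -62.542385],
       [546.5357  , -65.8499  ],
       [551.75214 ,  43.714222],
       [482.28302 ,  47.021736]], dtype=float32))
left fence face y= [0.01565871 0.07175508] 0.08036736721593338
```

Emit:
apply_moves --pt "5 0 0" --pt "0 0 5" --pt "0 0 5" --pt "0 0 5" --pt "0 0 4" --pt "0 0 1.3" --pt "0 0 0" --pt "0 0 0" --twist '[0,0,0,0,0,0,0,0]'

```text
t: 3.25
tool_pos: [0.4518, -0.0109, 0.0426]
orientation: [-0.023, 3.139, -0.001]
force: [1.3, -0.0, 0.2]
opening: 0.0004
gripper_force: 0.0
```

Emit:
apply_moves --pt "-1 0 0" --pt "-1 0 0" --pt "-0.5 0 0" --pt "-0.5 0 0" --pt "-0.5 0 0" --pt "-0.5 0 0" --pt "-0.5 0 0" --pt "0 0 0" --twist '[0,0,0,0,0,0,0,0]'

```text
t: 4.25
tool_pos: [0.496, -0.01, 0.0408]
orientation: [-0.024, 3.14, -0.0]
force: [-0.1, -0.5, -0.3]
opening: 0.0002
gripper_force: 0.0
```

Emit:
apply_moves --pt "-0.3 0 0" --pt "-0.3 0 0" --pt "-0.2 0 0" --pt "-0.2 0 0" --pt "0 0 0" --twist '[0,0,0,0,0]'

```text
t: 4.88
tool_pos: [0.5045, -0.0099, 0.0405]
orientation: [0.024, -3.14, -0.0]
force: [-7.8, -0.4, 6.9]
opening: 0.0003
gripper_force: 4.2
```

Run:
```python
import st
from h import *
save(cam('wrist'),'w1'); c=cam('top'); save(c,'t1',(255,190,365,272),7)
```

```text
4.88 [ 0.5045 -0.0099  0.0405] xt [-0.9999 -0.0153  0.002 ] yt [-1.530e-02  9.999e-01  1.000e-04] zt [-0.002  0.    -1.   ] F [-7.8 -0.4  6.9] 0.0002869578252574944
```

View pics/w1.png

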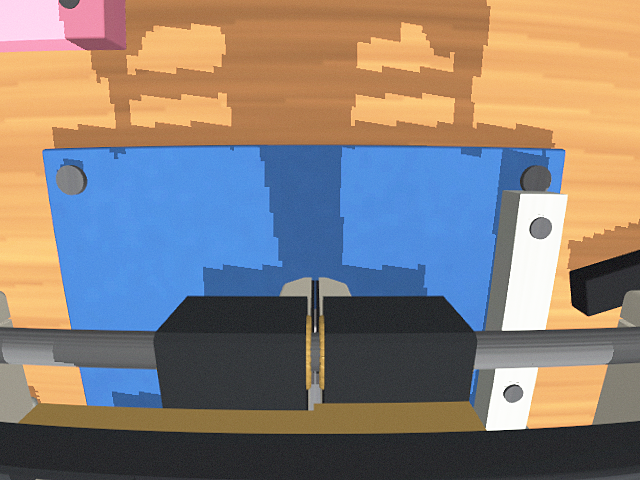

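The plate and far fence are hidden by the gripper. Force indicates fence contact. I'll press a little more to seat it, then back off.

Emit:
apply_moves --pt "-0.15 0 0" --pt "-0.15 0 0" --pt "0 0 0" --twist '[0,0,0]'

```text
t: 5.35
tool_pos: [0.5047, -0.0098, 0.0399]
orientation: [0.024, -3.133, -0.0]
force: [-20.3, -0.0, 17.1]
opening: 0.0005
gripper_force: 10.8
```

Emit:
apply_moves --pt "1.5 0 0" --pt "0 0 -5" --pt "0 0 -3.5" --pt "-2.6 -4.3 0" --pt "-2.6 -4.3 0" --pt "0 0 0" --pt "0 0 0" --pt "0 0 0" --twist '[0,0,0,0,0,0.175,0.175,0.175]'

```text
t: 6.35
tool_pos: [0.5473, -0.0957, 0.1258]
orientation: [0.801, 3.036, 0.0]
force: [0.4, -0.6, 0.8]
opening: 0.0004
gripper_force: 0.0
```

Emit:
apply_moves --pt "0 0 0" --pt "0 0 0" --pt "0 0 0" --pt "0 0 0" --pt "0 0 0" --pt "0 0 0" --pt "0 0 0" --twist '[0.175,0.175,0.175,0.175,0.175,0.171,0]'

```text
t: 7.22
tool_pos: [0.5472, -0.0954, 0.1259]
orientation: [2.203, 2.238, 0.001]
force: [-0.4, -0.0, 0.2]
opening: 0.0006
gripper_force: 0.0
```

Run:
```python
import st
from h import *
c=cam('wrist'); save(c,'w2'); c=cam('top');save(c,'t2',(255,190,365,272),7)
for n,u,v in(('pivot',330,108),('peg',502,104),('peg0',502,112)): print(n,plane(c,255+u/7,190+v/7,.047 if n=='pivot' else .065))
```

```text
7.22 [ 0.5472 -0.0954  0.1259] xt [-1.600e-02  9.999e-01 -3.000e-04] yt [0.9999 0.016  0.0015] zt [ 1.5e-03 -3.0e-04 -1.0e+00] F [-0.4 -0.   0.2] 0.0005871528464642037
pivot [0.59387356 0.01082481 0.047     ]
peg [ 0.58977323 -0.0587561   0.065     ]
peg0 [ 0.58643749 -0.05871889  0.065     ]
```

View pics/w2.png

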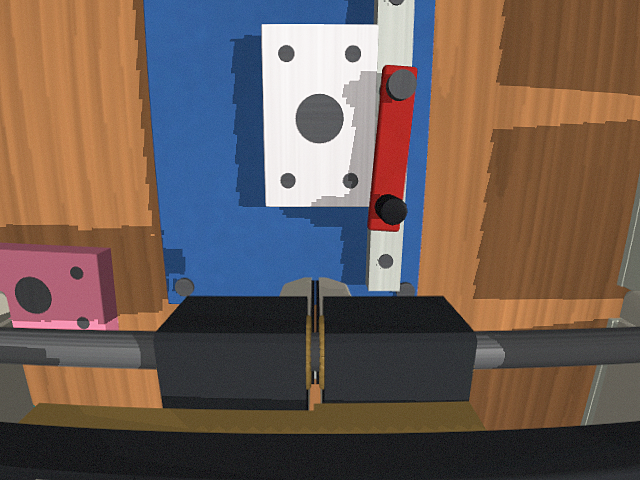

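The plate is flush on the far fence. The bar's pivot is at (401,83) and the peg at (391,210). I'll descend on the −y side and push +y.

Emit:
apply_moves --pt "0 -0.5 0" --pt "0 0 4.5" --pt "0 0 4" --pt "0 0 0" --pt "1 0 0" --pt "1 0 0" --pt "0.6 0 0" --pt "0.6 0 0" --twist '[0,0,0,0,0,0,0,0]'

```text
t: 8.32
tool_pos: [0.5416, -0.0637, 0.0416]
orientation: [2.203, 2.237, -0.0]
force: [-1.6, -5.3, 3.6]
opening: 0.0006
gripper_force: 2.8
```

Emit:
apply_moves --pt "0.5 0 0" --pt "0.5 0 0" --pt "0.5 0 0" --pt "0.4 0 0" --pt "0.3 0 0" --pt "0 0 0" --twist '[0,0,0,0,0,0]'

```text
t: 9.07
tool_pos: [0.5413, -0.0416, 0.0415]
orientation: [2.203, 2.237, 0.0]
force: [-1.0, -4.3, 2.5]
opening: 0.0007
gripper_force: 2.1
```

Emit:
apply_moves --pt "0.2 0 0" --pt "0.2 0 0" --pt "0.2 0 0" --pt "0 0 0" --twist '[0,0,0,0]'

```text
t: 9.57
tool_pos: [0.5412, -0.0391, 0.0415]
orientation: [2.201, 2.234, -0.005]
force: [-0.9, -22.6, 3.0]
opening: 0.0004
gripper_force: 10.5
```

Emit:
apply_moves --pt "-1 0 0" --pt "-4.3 0 0" --pt "0 0 -5" --pt "0 0 -5" --pt "0 0 0" --pt "0 0 0" --twist '[0,0,0,0,0,0]'

```text
t: 10.32
tool_pos: [0.5411, -0.0879, 0.1401]
orientation: [-2.204, -2.238, -0.0]
force: [0.1, 0.5, 0.2]
opening: 0.0005
gripper_force: 0.0
```

Run:
```python
import st
from h import *
c=cam('wrist'); save(c,'w3',(200,0,450,300),2)
```

```text
10.32 [ 0.5411 -0.0879  0.1401] xt [-1.530e-02  9.999e-01  7.000e-04] yt [ 9.999e-01  1.530e-02 -3.000e-04] zt [-4.e-04  7.e-04 -1.e+00] F [0.1 0.5 0.2] 0.0004998081092439817
```

View pics/w3.png

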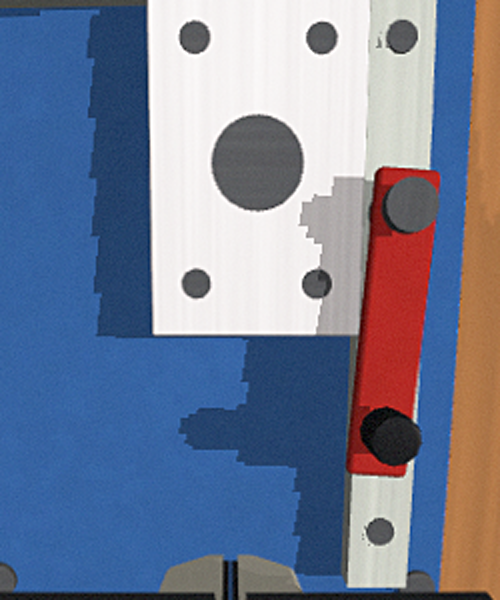

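The plate appears in the corner: right edge along the fence, pivot near crop (410,205), peg (393,438). I'll check numerically.

Run:
```python
from m import *
c=cam('wrist'); im=c['frame'].astype(int); R,G,B=im[...,0],im[...,1],im[...,2]
g=lambda u,v:(200+u/2,v/2)
yy,xx=np.mgrid[:480,:640]
dark=(R<110)&(abs(R-B)<25)
def blob(u,v,rad=11):
    m=dark&((xx-u)**2+(yy-v)**2<rad**2); return xx[m].mean(),yy[m].mean()
P=[plane(c,*blob(*g(u,v)),.030)[:2] for u,v in((194,37),(321,37),(197,284))]
P.append(plane(c,*blob(*g(257,162),28),.030)[:2]); P=np.array(P); print(P)
d=P[0]-P[2]; print('plate yaw from marks y:',np.arctan2(-d[0],d[1])); d=P[1]-P[0]; print('x:',np.arctan2(d[1],d[0]))
L=np.array([plane(c,np.where((R[v]>190)&(B[v]>190)&(xx[v]>260))[0].min()-.5,v,.030)[:2] for v in range(10,160,4)])
q=np.polyfit(L[:,1],L[:,0],1);print('plate -x face x=',q)
F=np.array([plane(c,200+np.interp(v,[480,585],[352,347])/2,v/2,.026)[:2] for v in(485,580)]);print('fence edge',F)
W=(R>190)&(B>190)
print('plate -y face',[plane(c,u,np.where(W[:180,u])[0].max()+.5,.030)[:2].round(4) for u in(285,310,340)])
red=(R>G+70)&(R>B+70)&(xx>350)&(yy<300)
print('bar',fit(c,red,.043)[:2])
for n,u,v,z in(('pegtop',396,440,.065),('pivtop',411,204,.047)): print(n,plane(c,*g(u,v),z))
```

```text
[[ 0.52685788  0.06307651]
 [ 0.56701926  0.06356562]
 [ 0.52800353 -0.01313259]
 [ 0.54756439  0.02536246]]
plate yaw from marks y: 0.015031816636046686
x: 0.012178011876870799
plate -x face x= [-0.01314945  0.51333016]
fence edge [[ 0.58345792 -0.08218517]
 [ 0.58384752 -0.11846881]]
plate -y face [array([ 0.5188, -0.0303]), array([ 0.5356, -0.03  ]), array([ 0.5558, -0.0297])]
bar (((591.5330200195312, -26.095806121826172), (96.99618530273438, 19.898746490478516), 87.14069366455078), array([[579.17676 , -74.03721 ],
       [599.0508  , -75.02983 ],
       [603.8893  ,  21.845596],
       [584.01526 ,  22.838219]], dtype=float32))
pegtop [ 0.58925757 -0.05870891  0.065     ]
pivtop [0.59343583 0.01111281 0.047     ]
```

The plate measures flush: its yaw equals the jig's (0.0135) and its faces coincide within about 0.5 mm. Next I cage the peg.

Emit:
apply_moves --pt "2.85 4.87 0" --pt "0 0 0" --pt "0 0 0" --pt "0 0 3" --pt "0 0 2" --pt "0 0 1.6" --pt "0 0 0" --twist '[0,0.075,0,0,0,0,0]' --gripper 3.2

```text
t: 11.3
tool_pos: [0.5882, -0.059, 0.0728]
orientation: [-2.285, -2.152, 0.003]
force: [-0.2, 0.0, -0.1]
opening: 0.0323
gripper_force: 0.0
```

Emit:
apply_moves --pt "0 0 0" --pt "0 0 0" --pt "0 0 0" --twist '[0,0,0]' --gripper 1.8 --squeeze 3

```text
t: 11.68
tool_pos: [0.5902, -0.0592, 0.0755]
orientation: [2.286, 2.153, 0.001]
force: [0.1, -0.3, -0.3]
opening: 0.0183
gripper_force: 0.0
```

Emit:
apply_moves --pt "0.08 -1.05 0" --pt "0.08 -1.05 0" --pt "0.08 -1.05 0" --pt "0.08 -1.05 0" --pt "0 0 0" --twist '[0.15,0.15,0.15,0.15,0]'

```text
t: 12.3
tool_pos: [0.5508, -0.0442, 0.0751]
orientation: [2.82, 1.383, 0.001]
force: [-0.3, -0.1, -0.4]
opening: 0.018
gripper_force: 0.0
```

Emit:
apply_moves --pt "0.08 -1.05 0" --pt "0.08 -1.05 0" --pt "0.08 -1.05 0" --pt "0.08 -1.05 0" --twist '[0.15,0.15,0.15,0.15]'

```text
t: 12.8
tool_pos: [0.5276, -0.0107, 0.0751]
orientation: [3.103, 0.485, 0.002]
force: [1.3, -0.7, 0.5]
opening: 0.0181
gripper_force: 0.7
```

Emit:
apply_moves --pt "0.08 -1.05 0" --pt "0.08 -1.05 0" --pt "0 -0.15 0" --pt "0 0 0" --twist '[0.15,0.15,0,0]'

```text
t: 13.3
tool_pos: [0.5242, 0.0108, 0.0751]
orientation: [3.14, 0.028, 0.001]
force: [-0.7, -4.9, 1.5]
opening: 0.0185
gripper_force: 2.3
```

Run:
```python
import st
from h import *
c=cam('wrist'); save(c,'w4')
```

```text
13.3 [0.5242 0.0108 0.0751] xt [9.998e-01 1.780e-02 5.000e-04] yt [ 0.0178 -0.9998  0.0016] zt [ 5.0e-04 -1.6e-03 -1.0e+00] F [-0.7 -4.9  1.5] 0.018484201062836724
```

View pics/w4.png

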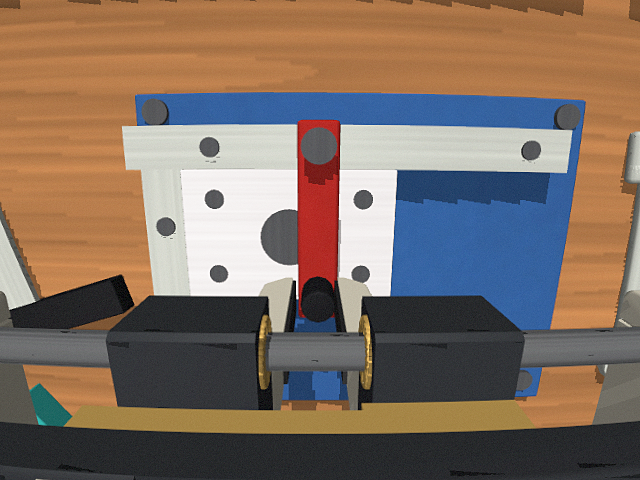

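The bar lies straight across the plate, from pivot (319,145) to peg (317,298), with force at the stop and the plate still in the corner. I'll release, lift and check.

Emit:
apply_moves --pt "0 0.15 0" --pt "0 0 0" --pt "0 0 0" --pt "0 0 -4" --pt "0 0 -5" --pt "0 0 -5" --pt "0 0 0" --pt "0 0 0" --twist '[0,0,0,0,0,0,0,0]' --gripper 3.2

```text
t: 14.35
tool_pos: [0.5235, 0.0105, 0.2141]
orientation: [-3.141, -0.018, 0.0]
force: [0.1, -0.1, -0.2]
opening: 0.0321
gripper_force: 0.0
```

Emit:
apply_moves --pt "-5 0 0" --pt "-2 0 0" --pt "0 0 0" --twist '[0,0,0]'

```text
t: 14.72
tool_pos: [0.452, 0.0098, 0.2127]
orientation: [-3.141, -0.017, 0.005]
force: [0.1, 0.1, 0.1]
opening: 0.032
gripper_force: 0.0
```

Run:
```python
import st
from m import *
c=cam('wrist'); save(c,'w5'); im=c['frame'].astype(int); R,G,B=im[...,0],im[...,1],im[...,2]
red=(R>G+70)&(R>B+70)&(B<60)&(G<60)
r=fit(c,red,.043);print('bar',r)
h=np.array([.5476,.0254]);
yy,xx=np.mgrid[:480,:640]; dark=(R<110)&(abs(R-B)<25)
P=[]
for X in((.52686,.06308),(.56702,.06357),(.528,-.01313)):
    u,v=proj(c,[*X,.03]); m=dark&((xx-u)**2+(yy-v)**2<64); P.append(plane(c,xx[m].mean(),yy[m].mean(),.03)[:2])
print(np.array(P)); d=P[0]-P[2]; print('yaw',np.arctan2(-d[0],d[1]))
```

```text
14.72 [0.452  0.0098 0.2127] xt [ 0.9999  0.011  -0.003 ] yt [ 1.100e-02 -9.999e-01 -4.000e-04] zt [-3.e-03  4.e-04 -1.e+00] F [0.1 0.1 0.1] 0.03195181352471284
bar (((556.6581420898438, 10.304512023925781), (95.55403900146484, 19.30097198486328), 0.33893120288848877), array([[5.0882489e+02, 1.9672209e+01],
       [5.0893903e+02, 3.7157318e-01],
       [6.0449139e+02, 9.3681526e-01],
       [6.0437726e+02, 2.0237452e+01]], dtype=float32), array([ 304,   41,   25,  124, 2197], dtype=int32))
[[ 0.52703866  0.06298647]
 [ 0.56688632  0.06328129]
 [ 0.52814785 -0.01326841]]
yaw 0.014544822517073503
```

View pics/w5.png

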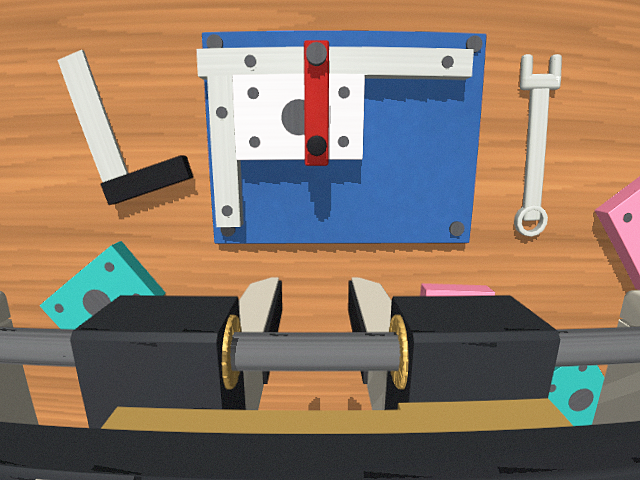

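The plate is unmoved in the fence corner, and the bar at (316,110) lies across it within 0.01 rad of the stop. The gripper is clear of everything.

```bash
python3 -c "
from plant import robot; print(robot.close_job())"
```

```text
the job is handed in; nothing more can be done
None
```

The job is handed in: in the last pictures the plate was flush in the fence corner, the hold-down was at its stop across it, and the arm touched nothing; no verdict was returned.

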